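Hang the bath brush on the bucket rim

ROBOT

A 6-joint arm with a two-finger parallel gripper is mounted at the origin on the work surface. World frame = base frame: x ahead of the robot, y to its left, z up, the work surface at z = 0. Lengths are in m, angles in rad, forces in N, time in s.
With the tool pointing down it reaches from about 0.375 to 0.975 m from the base axis. Payload 3.8 kg.
Tool frame: the origin (TCP) lies midway between the tips of the shut fingers; the grasp point (between the pads) lies 19 mm behind it; z points along the fingers, y is the direction in which the jaws open and shut (so a half turn about z gives the same grasp; the last joint's range is limited). The gripper opens to 85 mm and grips with 20 to 120 N. Pads are 22 mm wide; open, the fingers measure 114 mm over their backs; the gripper's body (76 mm by 85 mm) begins 54 mm behind the grasp point. The pads swing forward as they close: fully open they stand 13 mm farther back than shut.
Start: joints at [-1.203, 0.264, 1.604, -0, 1.274, -0.037], TCP at [0.266, -0.62, 0.205] pointing down, gripper open.
Joint ranges: [-2.63, 2.63], [-0.94, 2.18], [0.31, 2.57], [-1.31, 4.45], [0, 2.66], [-2.55, 2.55]. Speed limits (rad/s): [2.57, 2.57, 3.14, 3.14, 3.14, 3.14].

INTERFACE

Orientations are given as a rotation vector (axis times angle).
In Python, from workcell import bot gives the robot as it stands.
- The arm moves only by the tool drive_tool, never from a script. Its argument "deltas" is a list of rows, each an object with "hand": the opening, from 0 (shut) to 1 (fully open); "offset": the shift along the world's x, y, z in cm, a list of three; "angular": the turn, a rotation vector about the world's x, y, z in degrees, a list of three. A call has 1 to 8 rows; each row is the pose to reach, as a shift and turn from the pose commanded when the call began; what a row does not reach only later rows make up. A row lasts 1/8 s, in which the tool goes at most 62.5 mm and 10.7 degrees, less where a joint would pass 70% of its speed; a pose out of reach is approached as far as the arm can. A call with a gripper value outside its range is refused whole. The fingers move at their own pace and stop on an object; "force" is the grip in N (left out, the last holds). Time passes only in rows, so rows that repeat a pose let the fingers close. It gives the time, the measured TCP pose, the force and the opening at its end, in the units of the state.
- bot.read_state(): the state, without advancing time (a new reading comes with each control period).
- bot.read_camera(name): name is "scene" or "top" or "wrist"; returns a dict with "frame" (400x640x3 uint8, blue, green, red), "mtx" (3x3 intrinsics, pixels), "R" (3x3) and "t" (3): a world point X has camera coordinates R X + t. Camera axes: x right, y down, z forward; pixel columns grow to the right and rows downward; lengths in m; the calibration is good to about 2 mm. A picture is of the moment at which its call begins. There is no depth.
- bot.finish_job(): hands the job in, once; it reports no verdict.
The state is a dict: "time": time; "q": joint angles; "joint_vel": joint speeds; "joint_torque": joint torques, N m; "tool_pos": TCP position; "tcp_rot": TCP orientation; "wrist_force": force on the tool from outside, world axes, zero at the start; "torque": the same for the moment, N m; "width": opening from 0.0 (shut) to 1.0 (fully open).
Only numpy, scipy, OpenCV 4.12 (cv2) and the standard library are available. Lean on these libraries where they do the work, as an engineer would, in place of code of your own. Each camera call takes 0.05 s, during which the arm holds its last target. There are 200 camera calls.

TASK

Take the bath brush out of its leaning holder and hang it upright by the hook on its handle over the rim of the bucket, on the bucket's long side that faces the robot, with the hook's leg inside the bucket and the brush outside it. Lower it gently until the hook rests on the rim while you still hold it - do not drop it or press hard - then let go so that it hangs there by itself. Leave the shampoo bottle, the soap dish and the small cardboard box where they are.

Things in the scene. Friction and masses are not known exactly. Their poses are not given: they have to be found in the camera images.
- brush: Pale wooden bath brush, 190 mm long, 0.12 kg, loose. Origin at the foot of its head, z along the handle to the free end, x to the hook's side. Head: z 0-60 mm, 50 wide in y, x -19 to +7 (bristles at -x). Handle 14 (x) by 16 mm (y) about the z axis, z 56-190. At first head down in the holder, leaning 0.6 rad, free end towards the robot, hook on the upper side.
- brush_grip (a point): Middle of the handle's free part above the hook (brush frame 0, 0, 168 mm); a good place to pinch the 16 mm width (along brush y) with the fingers pointing along the handle towards the head. Axes as brush.
- brush_hook (a point): Closed end of the hook's slot (brush 12.5, 0, 130 mm), the point that comes to rest on the rim; axes as brush. A 6 mm thick arm leaves the handle's +x face, its underside at z 130; from it a leg hangs at x 18-23 mm down to z 102. All 16 mm wide in y. So the slot between handle (x 7) and leg (x 18) is 11 mm wide, 28 deep, open towards the head.
- holder: White plastic holder, fixed; base plate 130 x 90 x 8 mm, origin under its centre. Its socket, open at the upper end, leans 0.6 rad from vertical towards the holder's -x, is 45 mm deep along its axis and gives the brush's head 4 mm play in x and 2 mm each side in y: draw the brush out along its own z.
- holder_socket (a point): Point of the socket's floor on which the brush's foot (brush origin) stands: 20 mm in +x and 26 mm above the holder's origin.
- bin: Bathroom bin: white open rectangular bucket, 150 (x) by 190 mm (y) outside, upright walls 5 mm thick, in a fixed grey stand 168 x 208 mm, 28 high. Origin under the stand's centre; -x is the long side facing the robot, its wall from x -75 to -70 mm. The rim is level, 165 to 190 mm above the work surface; the height differs each time and is not reported: feel or see it. It sits firm.
- shampoo_mid (a point): Middle of a closed blue shampoo bottle, 60 mm across, 170 mm tall, loose; bystander.
- soap_dish_mid (a point): Clay soap dish with a white bar of soap, 110 x 80 x 28 mm, loose; the point is 12 mm above its underside; bystander.
- elastic_box_mid (a point): Centre of a closed cardboard box for hair elastics, 70 x 70 x 40 mm, loose; bystander.
There are look-alikes about, which are no part of the job. Of the things shaped like the brush, the wooden one is meant.

How it is judged:
On the way, in this order (a step that is already met when the one before it is completed fails the run):
1. the brush is drawn out of the holder: its foot is more than 70 mm from the socket's floor (distance between brush and holder_socket above 0.07 m), for 0.1 s.
2. the hook rests on the near rim while the brush is still held (contact force between brush and bin above 0.3 N and angle between brush's own z axis and vertical below 0.2 rad and angle between the x axis of brush and the x axis of bin, either way round below 0.45 rad and x of brush_hook in the frame of bin between -0.084 and -0.061 m and y of brush_hook in the frame of bin between -0.08 and 0.08 m and x of brush_grip in the frame of bin below -0.075 m and height (world z) of brush_hook between 0.16 and 0.1925 m and contact force between the fingers and brush above 1 N), for 0.2 s.
At the end, for the whole second after the job is handed in: Brush at rest, borne by the bucket, hook over the rim of the long side facing the robot (hook point within 11 mm of the wall across, 80 mm of its middle along, 160 to 192 mm high), handle outside and within 0.2 rad of vertical, hook square to the wall within 0.45 rad (contact force between brush and bin above 0.3 N and angle between brush's own z axis and vertical below 0.2 rad and angle between the x axis of brush and the x axis of bin, either way round below 0.45 rad and x of brush_hook in the frame of bin between -0.084 and -0.061 m and y of brush_hook in the frame of bin between -0.08 and 0.08 m and x of brush_grip in the frame of bin below -0.075 m and height (world z) of brush_hook between 0.16 and 0.1925 m and linear speed of brush below 0.02 m/s and angular speed of brush below 0.2 rad/s); the robot touches nothing.
It fails at once if the brush is pressed against the bin with more than 50 N (contact force between brush and bin above 50 N).
It fails at once if a bystander (shampoo bottle, soap dish, cardboard box) is moved by more than 25 mm (distance of any of shampoo_mid, soap_dish_mid, elastic_box_mid from where it was at the start of the episode above 0.025 m).
It also fails if it takes over 56 s, if anything falls off the work surface, if the arm or the gripper's body presses on something with over 40 N, if the wrist force passes 120 N, or if a joint passes its speed limit or range.

## Working session

There is one attempt and no reset: what is moved stays moved. The work goes in short steps, Python scripts to look and compute and a tool call to move; the robot and the scene stay as the last step left them, time stands still between calls to the robot, and variables do not carry over. Pictures are saved under pics/ and viewed, about 8 in all and at most 12, crops included, and the job is handed in when it is done.

Besides the shell and the picture viewer there is one more tool, called after ">>>" as name(argument=value, ...) on one line, values as JSON. drive_tool: Moves the arm, as the interface text tells. Its arguments: {"type":"object","properties":{"deltas":{"type":"array"},"force":{"type":"number"}},"required":["deltas"]}

```bash
mkdir -p pics; ls; python3 - <<'E'
from workcell import bot
import cv2,numpy as np,pickle
d={}
for n in("scene","top"):
    c=bot.read_camera(n);d[n]=c;cv2.imwrite(f"pics/{n}0.png",c["frame"])
    print(n,c["mtx"].tolist(),"cam at",(-c["R"].T@c["t"]).round(3),"fwd",c["R"][2].round(2))
pickle.dump(d,open("cams.pkl","wb"))
s=bot.read_state();print({k:np.round(v,3) for k,v in s.items()})
E
```

```text
pics
scene [[420.3998880856626, 0.0, 325.48892915585975], [0.0, 420.3998880856626, 201.96370753114678], [0.0, 0.0, 1.0]] cam at [1.159 0.06  1.063] fwd [-0.57  0.02 -0.82]
top [[429.56358528227645, 0.0, 329.28984247290765], [0.0, 429.56358528227645, 198.80350543304078], [0.0, 0.0, 1.0]] cam at [0.266 0.106 1.564] fwd [ 0.16 -0.02 -0.99]
{'time': np.float64(0.1), 'q': array([-1.203,  0.265,  1.605, -0.   ,  1.274, -0.037]), 'joint_vel': array([-0.   , -0.002, -0.006,  0.001, -0.   , -0.001]), 'joint_torque': array([-0.0000e+00, -5.1671e+01, -3.6859e+01, -0.0000e+00,  6.0000e-03,
       -0.0000e+00]), 'tool_pos': array([ 0.266, -0.62 ,  0.204]), 'tcp_rot': array([-3.075e+00, -6.310e-01,  1.000e-03]), 'wrist_force': array([0.399, 0.3  , 0.462]), 'torque': array([ 0.013, -0.008, -0.05 ]), 'width': np.float64(0.994)}
```

View pics/scene0.png

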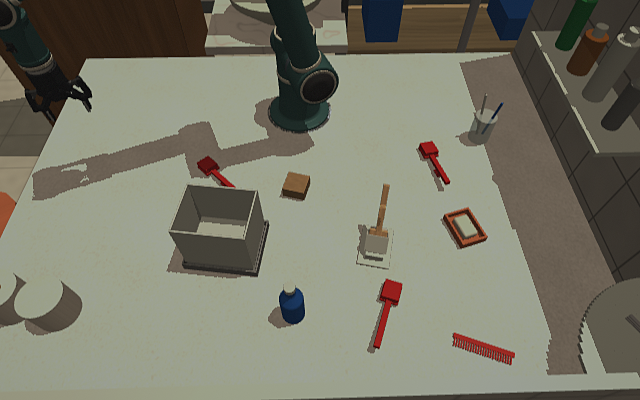

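View pics/top0.png

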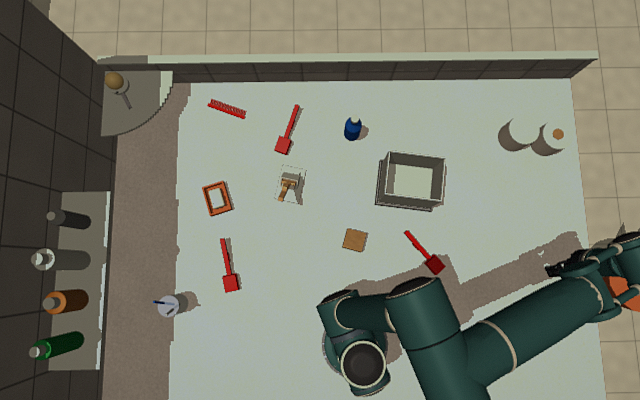

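The wooden brush leans in the white holder at scene (383,208) / top (288,186). Possible look-alikes are the red brushes at scene (390,315), (435,160) and (215,172), plus the red comb at (483,348). I choose the wooden one and check it in a close crop.

```bash
python3 - <<'E'
import cv2,numpy as np,pickle
d=pickle.load(open("cams.pkl","rb"))
s=d["scene"]["frame"];t=d["top"]["frame"]
a=cv2.resize(s[170:280,345:410],None,fx=5,fy=5,interpolation=cv2.INTER_CUBIC)
b=cv2.resize(t[155:215,265:320],None,fx=7,fy=7,interpolation=cv2.INTER_CUBIC)
o=np.zeros((560,720,3),np.uint8);o[:550,:325]=a;o[:420,330:330+385]=b
cv2.imwrite("pics/crop1.png",o)
s2=cv2.resize(s[170:285,155:280],None,fx=4.5,fy=4.5,interpolation=cv2.INTER_CUBIC)
cv2.imwrite("pics/crop2.png",s2)
a=cv2.resize(t[140:220,365:455],None,fx=6.5,fy=6.5,interpolation=cv2.INTER_CUBIC)
cv2.imwrite("pics/crop3.png",a)
E
```

```text
(no output)
```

View pics/crop1.png

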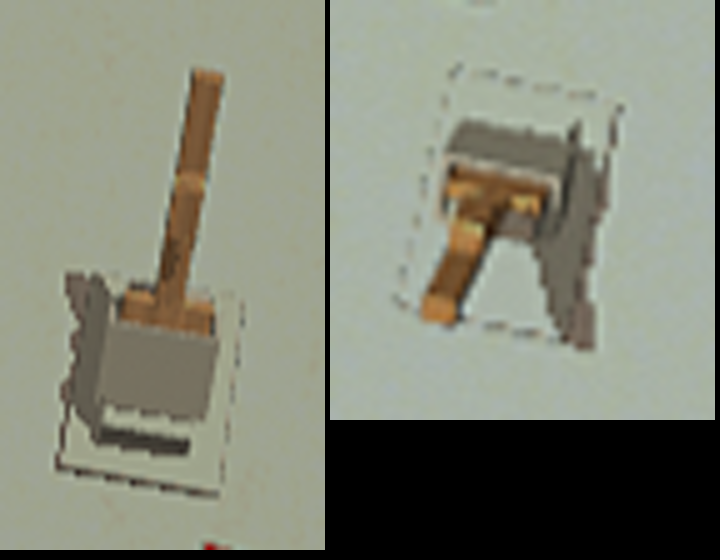

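View pics/crop3.png

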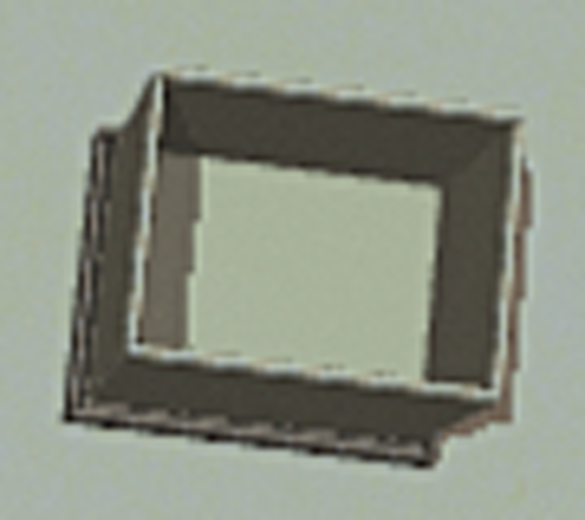

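The crop confirms the choice. It is a wooden brush with its head in the white socket, its free end near top (280.7,199) and scene (386,185), and the hook arm visible. The bin rim corners are clear in the top crop. Now I'll take coarse positions.

```bash
cat > h.py <<'E'
import numpy as np,cv2,pickle
from scipy.spatial.transform import Rotation as Ro
def ray(c,p):
    v=np.linalg.solve(c["mtx"],[p[0],p[1],1.]);return -c["R"].T@c["t"],c["R"].T@v
def plane(c,p,z):
    o,v=ray(c,p);return o+v*(z-o[2])/v[2]
def tri(cps):
    A=np.zeros((3,3));b=np.zeros(3)
    for c,p in cps:
        o,v=ray(c,p);v=v/np.linalg.norm(v);P=np.eye(3)-np.outer(v,v);A+=P;b+=P@o
    X=np.linalg.solve(A,b)
    return X,[np.round(proj(c,X)-p,1) for c,p in cps]
def proj(c,X):
    q=c["mtx"]@(c["R"]@np.asarray(X,float)+c["t"]);return q[:2]/q[2]
E
python3 - <<'E'
from h import *
d=pickle.load(open("cams.pkl","rb"));S,T=d["scene"],d["top"]
np.set_printoptions(precision=4,suppress=True)
g=lambda x,y:(x/6.5+365-.4,y/6.5+140-.4)
for z in(.165,.178,.19):
    C=[plane(T,g(*p),z) for p in((158,75),(522,118),(495,397),(128,350))]
    print(z,"centre",np.mean(C,0),[np.linalg.norm(C[i]-C[i-1]).round(4) for i in range(4)],"near edge yaw",np.degrees(np.arctan2(*(C[3]-C[2])[:2])),"mid near",(C[2]+C[3])/2)
h=lambda x,y:((x-330)/7+265-.4,y/7+155-.4)
H=[plane(T,h(*p),.008) for p in((455,68),(620,103),(400,303))]
print("plate",H,np.linalg.norm(H[0]-H[1]),np.linalg.norm(H[0]-H[2]))
k=lambda x,y:(x/5+345-.4,y/5+170-.4)
H2=[plane(S,k(*p),.008) for p in((60,467),(217,495))];print("far edge from scene",H2)
ctr=(H[1]+H[2])/2
ex=H[0]-H[2];ex/=np.linalg.norm(ex);print("centre",ctr,"ex yaw",np.degrees(np.arctan2(ex[1],ex[0])))
ez=np.array([0,0,1.]);f=ctr+.02*ex+[0,0,.018]
zb=-np.sin(.6)*ex+np.cos(.6)*ez
end=f+.19*zb;print("foot",f,"end",end,"grip",f+.168*zb,"pred px",proj(T,end),proj(S,end))
print("tri end",tri([(T,h(440,305)),(S,k(207,75))]))
E
```

```text
0.165 centre [ 0.5611 -0.2048  0.165 ] [np.float64(0.1456), np.float64(0.1895), np.float64(0.1474), np.float64(0.1882)] near edge yaw 8.371967035994095 mid near [ 0.4886 -0.1938  0.165 ]
0.178 centre [ 0.5583 -0.2019  0.178 ] [np.float64(0.1443), np.float64(0.1877), np.float64(0.146), np.float64(0.1864)] near edge yaw 8.371967035994103 mid near [ 0.4866 -0.191   0.178 ]
0.19 centre [ 0.5558 -0.1993  0.19  ] [np.float64(0.143), np.float64(0.1861), np.float64(0.1448), np.float64(0.1848)] near edge yaw 8.371967035994102 mid near [ 0.4847 -0.1884  0.19  ]
plate [array([0.6448, 0.2502, 0.008 ]), array([0.6244, 0.1631, 0.008 ]), array([0.5191, 0.2792, 0.008 ])] 0.08951298064184514 0.12896280007190788
far edge from scene [array([0.6283, 0.1639, 0.008 ]), array([0.6478, 0.2493, 0.008 ])]
centre [0.5718 0.2211 0.008 ] ex yaw -12.998528363407699
foot [0.5913 0.2166 0.026 ] end [0.4867 0.2408 0.1828] grip [0.4988 0.238  0.1647] pred px [280.4521 198.991 ] [385.9545 183.7508]
tri end (array([0.4894, 0.2409, 0.1826]), [array([0.1, 0. ]), array([ 0.1, -0. ])])
```

The plate measures 89.5 x 129 mm against 90 x 130, and the predicted handle end agrees with the triangulated one within 3 mm. On the way to the brush I stop above the bin for a wrist look.

>>> drive_tool(deltas=[{"hand":1,"offset":[2,4,4],"angular":[0,0,8]},{"hand":1,"offset":[4,9,7],"angular":[0,0,18]},{"hand":1,"offset":[7,15,10],"angular":[0,0,28]},{"hand":1,"offset":[10,21,13],"angular":[0,0,38]},{"hand":1,"offset":[13,27,16],"angular":[0,0,48]},{"hand":1,"offset":[16,33,18],"angular":[0,0,58]},{"hand":1,"offset":[18,38,19],"angular":[0,0,68]},{"hand":1,"offset":[19,42,19],"angular":[0,0,78]}])

```text
time: 1.1
tool_pos: [0.4535, -0.2083, 0.3944]
tcp_rot: [1.987, 2.432, 0.001]
wrist_force: [1.2, -0.3, -0.8]
width: 1.001
```

```bash
python3 - <<'E'
from h import *
from workcell import bot
c=bot.read_camera("wrist");cv2.imwrite("pics/w1.png",c["frame"]);pickle.dump(c,open("w1.pkl","wb"))
s=bot.read_state();print(s["time"],s["tool_pos"],s["q"],s["joint_vel"])
print(-c["R"].T@c["t"],c["R"][2],Ro.from_rotvec(s["tcp_rot"]).as_matrix().round(3))
for yy in(-.28,-.1):
  for z in(.165,.19):
    print(proj(c,[.4866+(yy+.191)*.147,yy,z]))
E
```

```text
1.15 [ 0.4555404  -0.2011375   0.39547215] [-0.47116168 -0.13593895  1.68556534  0.00710408  1.59065647 -0.68317988] [-0.08810149  0.01362992 -0.00703569 -0.05739439 -0.02519053  0.08175854]
[ 0.44052026 -0.14213962  0.56343489] [ 0.05336157 -0.25881559 -0.96445167] [[-0.211  0.978  0.004]
 [ 0.978  0.211  0.006]
 [ 0.005  0.005 -1.   ]]
[321.93416275 220.27295241]
[322.12968034 226.20496836]
[368.43075743  99.69852755]
[371.83240834  98.14180677]
```

View pics/w1.png

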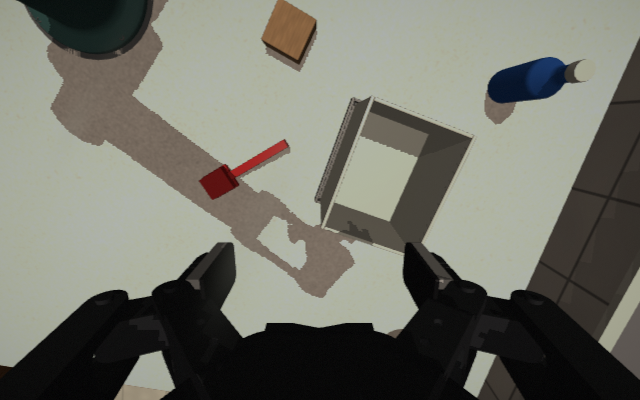

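The wrist view shows the bin with its near rim running from about (372,98) to (323,227), matching the prediction. I'll zoom in for exact corners.

```bash
python3 - <<'E'
import cv2
f=cv2.imread("pics/w1.png");cv2.imwrite("pics/w1c.png",cv2.resize(f[90:265,300:480],None,fx=4.4,fy=3.4,interpolation=cv2.INTER_CUBIC))
E
```

```text
(no output)
```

View pics/w1c.png

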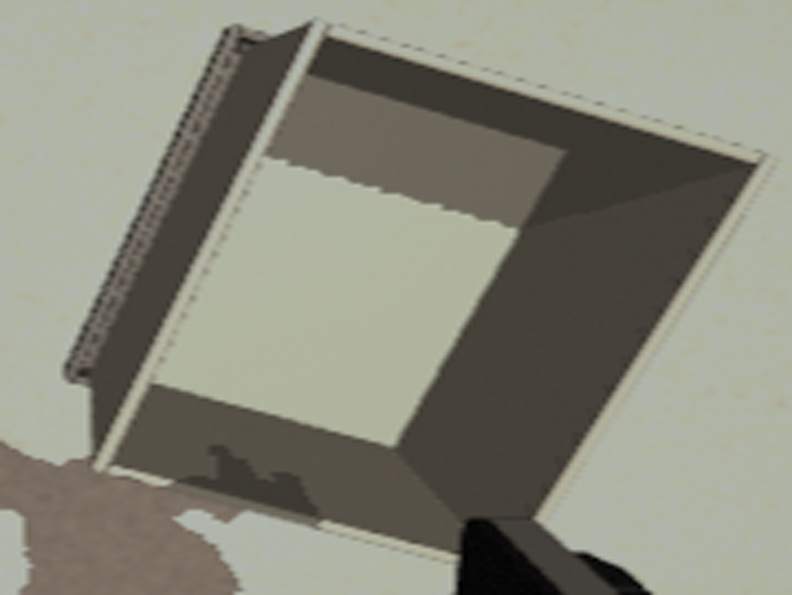

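```bash
python3 - <<'E'
from h import *
np.set_printoptions(precision=4,suppress=True)
d=pickle.load(open("cams.pkl","rb"));T=d["top"];W=pickle.load(open("w1.pkl","rb"))
g=lambda x,y:(x/6.5+365-.4,y/6.5+140-.4)
w=lambda x,y:(x/4.4+300-.4,y/3.4+90-.4)
for a,b in(((128,350),(315,18)),((495,397),(94,468)),((158,75),(773,155))):
    print("tri",tri([(T,g(*a)),(W,w(*b))]))
for z in(.165,.17,.175,.18,.185,.19):
    A,B,C=[plane(W,w(*p),z) for p in((315,18),(94,468),(773,155))]
    print(z,"near len",np.linalg.norm(A-B),"side",np.linalg.norm(A-C),"yaw",np.degrees(np.arctan2((A-B)[0],(A-B)[1])),"mid",(A+B)/2)
# stand near-edge from both for bin centre check
E
```

```text
tri (array([ 0.4978, -0.0967,  0.1921]), [array([-0., -0.]), array([-0.1, -0. ])])
tri (array([ 0.4707, -0.278 ,  0.1986]), [array([ 0.2, -0.2]), array([-0.5, -0.5])])
tri (array([ 0.638 , -0.1172,  0.1979]), [array([ 0.2, -0.2]), array([-0.3, -0.5])])
0.165 near len 0.1997809747781876 side 0.15585650022325115 yaw 7.988280610552902 mid [ 0.4882 -0.1923  0.165 ]
0.17 near len 0.19727390297891237 side 0.15390064112867388 yaw 7.98828061055289 mid [ 0.4876 -0.1917  0.17  ]
0.175 near len 0.19476683117963708 side 0.15194478203409648 yaw 7.988280610552878 mid [ 0.487 -0.191  0.175]
0.18 near len 0.19225975938036186 side 0.14998892293951907 yaw 7.988280610552898 mid [ 0.4864 -0.1904  0.18  ]
0.185 near len 0.18975268758108657 side 0.1480330638449418 yaw 7.988280610552884 mid [ 0.4858 -0.1898  0.185 ]
0.19 near len 0.18724561578181126 side 0.14607720475036434 yaw 7.9882806105528905 mid [ 0.4852 -0.1892  0.19  ]
```

The near rim is at z about 0.182 and its outer edge middle at (0.486,-0.190). Bin yaw is -8°, and the top and wrist views agree within 1 mm across the wall. Going to the brush.

>>> drive_tool(deltas=[{"hand":1,"offset":[0,4,0],"angular":[0,0,6]},{"hand":1,"offset":[-1,10,0],"angular":[0,0,15]},{"hand":1,"offset":[-2,16,-1],"angular":[0,0,24]},{"hand":1,"offset":[-2,22,-2],"angular":[0,0,33]},{"hand":1,"offset":[-3,28,-3],"angular":[0,0,42]},{"hand":1,"offset":[-3,34,-4],"angular":[0,0,51]},{"hand":1,"offset":[-3.6,40,-5],"angular":[0,0,60]},{"hand":1,"offset":[-3.6,45,-5.4],"angular":[0,0,65.8]}])

```text
time: 2.15
tool_pos: [0.4155, 0.2417, 0.3385]
tcp_rot: [-0.349, -3.121, 0.001]
wrist_force: [0.7, -0.1, 0.4]
width: 0.999
```

>>> drive_tool(deltas=[{"hand":1,"offset":[0.5,0,-2],"angular":[-1.9,-8.4,0]},{"hand":1,"offset":[1,0,-4],"angular":[-3.9,-16.8,0]},{"hand":1,"offset":[1.5,0,-6],"angular":[-5.8,-25.1,0]},{"hand":1,"offset":[2,0,-8],"angular":[-7.74,-33.5,0]},{"hand":1,"offset":[2.5,0,-9],"angular":[-7.74,-33.5,0]},{"hand":1,"offset":[2.5,0,-9],"angular":[-7.74,-33.5,0]}])

```text
time: 2.9
tool_pos: [0.442, 0.2399, 0.2495]
tcp_rot: [0.288, 2.53, -0.09]
wrist_force: [0.3, 0.8, 0.0]
width: 1.0
```

```bash
python3 - <<'E'
from h import *
from workcell import bot
np.set_printoptions(precision=4,suppress=True)
c=bot.read_camera("wrist");pickle.dump(c,open("w2.pkl","wb"))
s=bot.read_state();print(s["time"],s["tool_pos"],s["q"],Ro.from_rotvec(s["tcp_rot"]).as_matrix())
f=c["frame"].copy()
ex=np.array([.9744,-.2249,0]);ey=np.array([.2249,.9744,0]);ft=np.array([.5913,.2166,.026]);zb=-np.sin(.6)*ex+np.cos(.6)*np.array([0,0,1.]);xb=np.cos(.6)*ex+np.sin(.6)*np.array([0,0,1.])
for z in(60,130,168,190):
  for y in(-8,8):
    p=proj(c,ft+zb*z/1e3+ey*y/1e3+xb*.007);print(z,y,p)
    cv2.circle(f,tuple(int(v) for v in p.round()),1,(0,255,0),-1)
cv2.imwrite("pics/w2.png",f)
E
```

```text
2.95 [0.443  0.2403 0.2512] [ 0.8146 -0.3305  2.2149 -0.6098  1.0169 -0.2627] [[-0.8039  0.2263  0.55  ]
 [ 0.1875  0.9741 -0.1268]
 [-0.5644  0.0012 -0.8255]]
60 -8 [320.5009 177.3855]
60 8 [332.2022 177.3991]
130 -8 [320.7449 188.8923]
130 8 [334.9451 188.9096]
168 -8 [320.9267 197.4668]
168 8 [336.9891 197.487 ]
190 -8 [321.0556 203.5431]
190 8 [338.4375 203.5655]
```

View pics/w2.png

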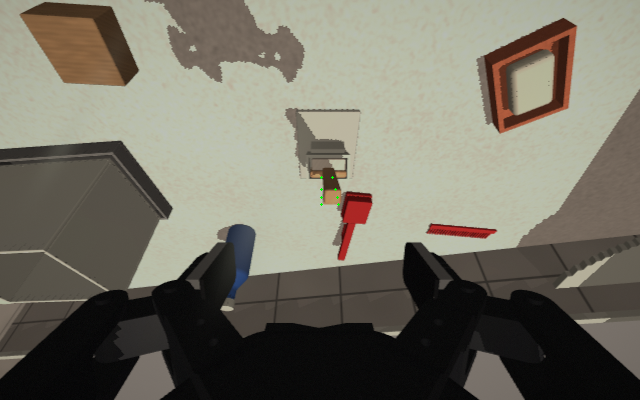

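The handle end is at (330,204) in the wrist view, right where the pose predicts, and the soap dish, box and bottle are clear of the path. Now I line up, approach along the handle and grip.

>>> drive_tool(deltas=[{"hand":1,"offset":[1.65,0.67,-2.8],"angular":[0,0,0]},{"hand":1,"offset":[1.65,0.67,-2.8],"angular":[0,0,0]},{"hand":1,"offset":[2.9,0.38,-4.65],"angular":[0,0,0]},{"hand":1,"offset":[4.2,0.1,-6.5],"angular":[0,0,0]},{"hand":1,"offset":[5.4,-0.2,-8.4],"angular":[0,0,0]},{"hand":1,"offset":[6.65,-0.47,-10.2],"angular":[0,0,0]},{"hand":1,"offset":[6.65,-0.47,-10.2],"angular":[0,0,0]}])

```text
time: 3.82
tool_pos: [0.5092, 0.2343, 0.1482]
tcp_rot: [0.292, 2.528, -0.091]
wrist_force: [0.8, -0.2, 0.3]
width: 0.996
```

>>> drive_tool(deltas=[{"hand":0,"offset":[0,0,0],"angular":[0,0,0]},{"hand":0,"offset":[0,0,0],"angular":[0,0,0]},{"hand":0,"offset":[0,0,0],"angular":[0,0,0]},{"hand":0,"offset":[0,0,0],"angular":[0,0,0]},{"hand":0,"offset":[0,0,0],"angular":[0,0,0]},{"hand":0,"offset":[0,0,0],"angular":[0,0,0]},{"hand":0,"offset":[0,0,0],"angular":[0,0,0]}], force=40)

```text
time: 4.7
tool_pos: [0.5085, 0.236, 0.1485]
tcp_rot: [0.288, 2.527, -0.087]
wrist_force: [-4.5, 1.4, 5.0]
width: 0.173
```

```bash
python3 - <<'E'
from h import *
from workcell import bot
np.set_printoptions(precision=4,suppress=True)
s=bot.read_state();print(s["time"],s["tool_pos"],s["wrist_force"],s["width"],Ro.from_rotvec(s["tcp_rot"]).as_matrix())
c=bot.read_camera("wrist");cv2.imwrite("pics/w3.png",c["frame"][60:400,120:520])
E
```

```text
4.7 [0.5085 0.236  0.1485] [-4.4789  1.44    5.0453] 0.17272674299083982 [[-0.8036  0.2246  0.5512]
 [ 0.186   0.9745 -0.1259]
 [-0.5654  0.0013 -0.8248]]
```

View pics/w3.png

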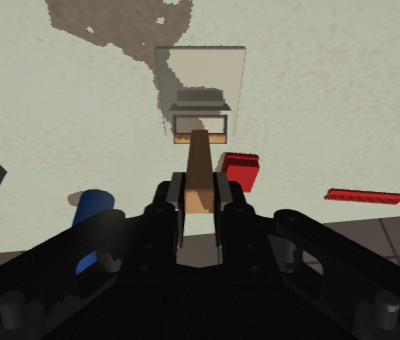

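The grip is good: the handle sits between the pads at about 15 mm opening. Now I draw it out along its own axis.

>>> drive_tool(deltas=[{"hand":0,"offset":[-0.55,0.13,0.82],"angular":[0,0,0]},{"hand":0,"offset":[-1.1,0.25,1.65],"angular":[0,0,0]},{"hand":0,"offset":[-2.2,0.5,3.3],"angular":[0,0,0]},{"hand":0,"offset":[-3.3,0.76,4.95],"angular":[0,0,0]},{"hand":0,"offset":[-4.4,1.0,6.6],"angular":[0,0,0]},{"hand":0,"offset":[-5.5,1.26,8.25],"angular":[0,0,0]},{"hand":0,"offset":[-6.0,1.3,10.5],"angular":[0,0,0]},{"hand":0,"offset":[-6.0,1.3,12.5],"angular":[0,0,0]}])

```text
time: 5.75
tool_pos: [0.4474, 0.2482, 0.2734]
tcp_rot: [0.287, 2.528, -0.089]
wrist_force: [-0.0, 0.6, -0.9]
width: 0.17
```

```bash
python3 - <<'E'
from h import *
from workcell import bot
np.set_printoptions(precision=4,suppress=True)
s=bot.read_state();print(s["time"],s["tool_pos"],s["q"],s["wrist_force"],s["width"],Ro.from_rotvec(s["tcp_rot"]).as_matrix())
E
```

```text
5.75 [0.4474 0.2482 0.2734] [ 0.8204 -0.3253  2.1702 -0.5972  1.0528 -0.2859] [-0.0482  0.6174 -0.937 ] 0.17011734749580643 [[-0.8046  0.2245  0.5498]
 [ 0.1853  0.9745 -0.1268]
 [-0.5642 -0.0002 -0.8256]]
```

Drawn out: the foot is well over 70 mm from the socket floor, and the wrist force shows the 0.9 N brush weight. Next I straighten it and travel towards the bin.

>>> drive_tool(deltas=[{"hand":0,"offset":[0,0,1],"angular":[1.3,5.6,0]},{"hand":0,"offset":[0,-2,2],"angular":[2.6,11.2,0]},{"hand":0,"offset":[-1,-6,2],"angular":[3.9,16.8,0]},{"hand":0,"offset":[-1,-11,2],"angular":[5.2,22.4,0]},{"hand":0,"offset":[-1,-16,2],"angular":[6.5,28,0]},{"hand":0,"offset":[-1,-21,2],"angular":[7.74,33.5,0]},{"hand":0,"offset":[-1,-25,2],"angular":[7.74,33.5,0]},{"hand":0,"offset":[-1,-28,2],"angular":[7.74,33.5,0]}])

```text
time: 6.75
tool_pos: [0.4382, -0.034, 0.2929]
tcp_rot: [-0.358, -3.121, 0.001]
wrist_force: [-0.2, 0.8, -1.0]
width: 0.174
```

>>> drive_tool(deltas=[{"hand":0,"offset":[0,-3,0],"angular":[0,0,1]},{"hand":0,"offset":[1,-7,0],"angular":[0,0,3]},{"hand":0,"offset":[2,-11,0],"angular":[0,0,5]},{"hand":0,"offset":[2.5,-14,0],"angular":[0,0,5]},{"hand":0,"offset":[2.8,-16,-1],"angular":[0,0,5]},{"hand":0,"offset":[2.8,-16,-1],"angular":[0,0,5]},{"hand":0,"offset":[2.8,-16,-1],"angular":[0,0,5]}])

```text
time: 7.62
tool_pos: [0.4659, -0.1909, 0.2823]
tcp_rot: [-0.219, -3.133, -0.002]
wrist_force: [-0.8, -0.4, -0.8]
width: 0.171
```

```bash
python3 - <<'E'
from h import *
from workcell import bot
np.set_printoptions(precision=4,suppress=True)
d={}
for n in("wrist","scene"): d[n]=bot.read_camera(n)
pickle.dump(d,open("c4.pkl","wb"))
s=bot.read_state();print(s["time"],s["tool_pos"],s["q"],s["wrist_force"],s["width"]);R=Ro.from_rotvec(s["tcp_rot"]).as_matrix();print(R)
a=d["wrist"]["frame"];b=d["scene"]["frame"][120:280,130:290]
o=np.zeros((400,780,3),np.uint8);o[:,:380]=a[:,130:510];o[:,380:]=cv2.resize(b,(400,400),interpolation=cv2.INTER_CUBIC)
cv2.imwrite("pics/c4.png",o)
for t,z in(("wall near +",.182),):
  for u in(-.095,.095):
    P=np.array([.486,-.190,z])+u*np.array([.139,.99,0]);print(proj(d["wrist"],P),proj(d["scene"],P))
E
```

```text
7.725 [ 0.4662 -0.1908  0.2828] [-0.4382 -0.1047  1.8577  0.0003  1.3886 -1.8704] [ 0.9301  0.6997 -1.1559] 0.1745757547572323
[[-0.9904  0.1382  0.0002]
 [ 0.1382  0.9904  0.0003]
 [-0.0001  0.0003 -1.    ]]
[227.2329 211.5688] [187.0228 184.1349]
[416.1234 211.5916] [257.8631 190.5717]
```

View pics/c4.png

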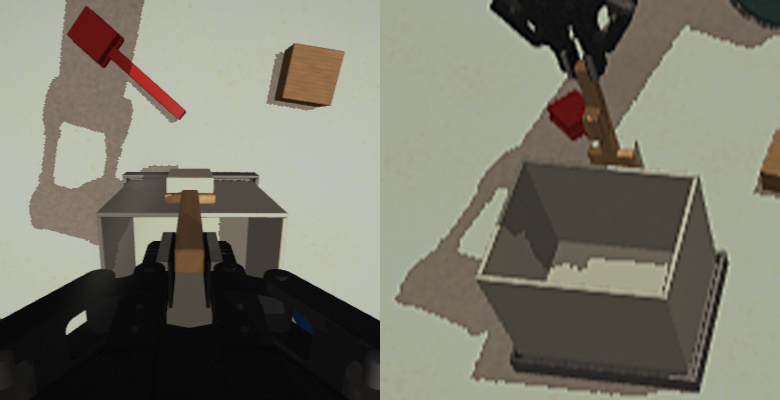

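The wrist view (left) shows the brush square over the near wall with the rim at row 214 (predicted 211.6). The scene view (right) shows the head outside the bucket. Next I check the brush's tilt in the grip.

```bash
python3 - <<'E'
from h import *
np.set_printoptions(precision=1,suppress=True)
d=pickle.load(open("c4.pkl","rb"))
T=np.array([.4662,-.1908,.2826]);bx=np.array([.9904,-.1382,0]);by=np.array([.1382,.9904,0]);ez=np.array([0,0,1.])
B=lambda x,y,z:T+bx*x/1e3+by*y/1e3+ez*(z-149)/1e3
ims=[]
for n,(x0,y0,k,w,h) in(("scene",(190,135,6,65,65)),("wrist",(270,150,4,100,130))):
    c=d[n];f=c["frame"][y0:y0+h,x0:x0+w];f=cv2.resize(f,None,fx=k,fy=k,interpolation=cv2.INTER_CUBIC)
    for X in((7,-25,0),(7,25,0),(7,-25,60),(7,25,60),(7,-8,190),(7,8,190),(23,-8,136),(23,8,136),(23,-8,102),(23,8,102),(-7,8,190),(-7,-8,190)):
        p=proj(c,B(*X));print(n,X,p)
        q=((p-[x0,y0]+.5)*k).astype(int);cv2.circle(f,tuple(int(v) for v in q),2,(0,255,0),-1)
    ims.append(f)
H=max(i.shape[0] for i in ims)
cv2.imwrite("pics/c5.png",np.hstack([cv2.copyMakeBorder(i,0,H-i.shape[0],0,4,cv2.BORDER_CONSTANT) for i in ims]))
E
```

```text
scene (7, -25, 0) [216.7 193.5]
scene (7, 25, 0) [234.6 195.1]
scene (7, -25, 60) [211.9 179.9]
scene (7, 25, 60) [230.6 181.6]
scene (7, -8, 190) [206.9 146.6]
scene (7, 8, 190) [213.5 147.2]
scene (23, -8, 136) [210.2 166.5]
scene (23, 8, 136) [216.6 167. ]
scene (23, -8, 102) [213.2 175.2]
scene (23, 8, 102) [219.4 175.7]
scene (-7, 8, 190) [215.  142.8]
scene (-7, -8, 190) [208.5 142.3]
wrist (7, -25, 0) [296.7 188.7]
wrist (7, 25, 0) [339.8 188.6]
wrist (7, -25, 60) [291.9 202.8]
wrist (7, 25, 60) [344.3 202.8]
wrist (7, -8, 190) [301.7 272.8]
wrist (7, 8, 190) [333.3 272.8]
wrist (23, -8, 136) [306.6 253.9]
wrist (23, 8, 136) [329.2 253.9]
wrist (23, -8, 102) [308.3 235.4]
wrist (23, 8, 102) [327.7 235.4]
wrist (-7, 8, 190) [333.6 247.4]
wrist (-7, -8, 190) [301.2 247.4]
```

View pics/c5.png

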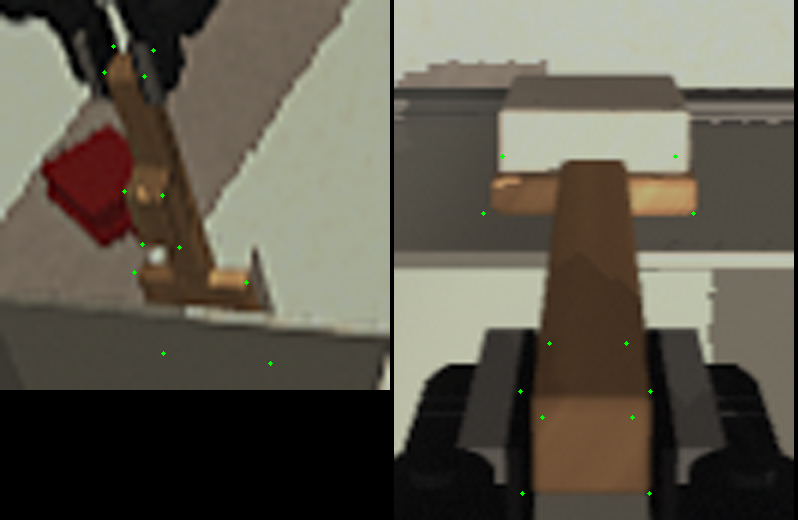

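The brush sits upright and centred in the grip: the head and end-face edges match the predicted pixels within about 1 px. I move in 11 mm and lower in stages, checking force.

>>> drive_tool(deltas=[{"hand":0,"offset":[0.5,0.1,0],"angular":[0,0,0]},{"hand":0,"offset":[1.1,0.15,0],"angular":[0,0,0]},{"hand":0,"offset":[1.1,0.15,-1.5],"angular":[0,0,0]},{"hand":0,"offset":[1.1,0.15,-3],"angular":[0,0,0]},{"hand":0,"offset":[1.1,0.15,-4.5],"angular":[0,0,0]},{"hand":0,"offset":[1.1,0.15,-4.7],"angular":[0,0,0]},{"hand":0,"offset":[1.1,0.15,-4.7],"angular":[0,0,0]}])

```text
time: 8.6
tool_pos: [0.4769, -0.1901, 0.2352]
tcp_rot: [-0.22, -3.133, -0.001]
wrist_force: [-1.9, 0.5, -2.3]
width: 0.175
```

>>> drive_tool(deltas=[{"hand":0,"offset":[0,0,-0.2],"angular":[0,0,0]},{"hand":0,"offset":[0,0,-0.4],"angular":[0,0,0]},{"hand":0,"offset":[0,0,-0.6],"angular":[0,0,0]},{"hand":0,"offset":[0,0,-0.8],"angular":[0,0,0]},{"hand":0,"offset":[0,0,-1.0],"angular":[0,0,0]},{"hand":0,"offset":[0,0,-1.0],"angular":[0,0,0]}])

```text
time: 9.35
tool_pos: [0.477, -0.1901, 0.2253]
tcp_rot: [-0.219, -3.133, -0.0]
wrist_force: [-1.7, 0.4, -1.8]
width: 0.172
```

>>> drive_tool(deltas=[{"hand":0,"offset":[0,0,-0.2],"angular":[0,0,0]},{"hand":0,"offset":[0,0,-0.4],"angular":[0,0,0]},{"hand":0,"offset":[0,0,-0.6],"angular":[0,0,0]},{"hand":0,"offset":[0,0,-0.6],"angular":[0,0,0]}])

```text
time: 9.85
tool_pos: [0.477, -0.1902, 0.2193]
tcp_rot: [-0.219, -3.133, -0.0]
wrist_force: [-2.4, 0.6, -1.6]
width: 0.173
```

```bash
python3 - <<'E'
from h import *
from workcell import bot
d={n:bot.read_camera(n) for n in("wrist","scene")}
s=bot.read_state();print(s["time"],s["tool_pos"],s["wrist_force"])
a=cv2.resize(d["wrist"]["frame"][150:290,260:390],None,fx=3,fy=3,interpolation=cv2.INTER_CUBIC)
b=cv2.resize(d["scene"]["frame"][135:205,190:260],(400,420),interpolation=cv2.INTER_CUBIC)
cv2.imwrite("pics/c6.png",np.hstack([a,b]))
E
```

```text
9.95 [ 0.47701017 -0.19015489  0.21928796] [-1.85441614  0.62831061 -1.38359924]
```

View pics/c6.png

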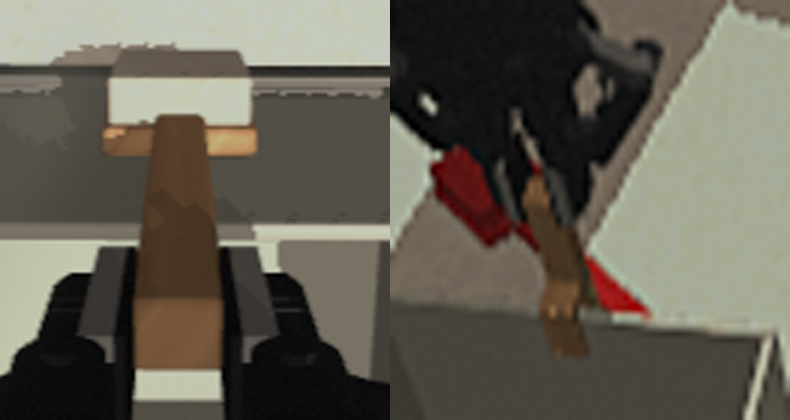

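The wrist view shows the handle outside the wall with the rim level behind it. The scene view shows the hook's leg inside the bucket. The small -x force suggests the handle is brushing the wall, so I back off 1.5 mm and go on slowly.

>>> drive_tool(deltas=[{"hand":0,"offset":[-0.15,0,0],"angular":[0,0,0]},{"hand":0,"offset":[-0.15,0,-0.2],"angular":[0,0,0]},{"hand":0,"offset":[-0.15,0,-0.4],"angular":[0,0,0]},{"hand":0,"offset":[-0.15,0,-0.6],"angular":[0,0,0]},{"hand":0,"offset":[-0.15,0,-0.8],"angular":[0,0,0]},{"hand":0,"offset":[-0.15,0,-0.8],"angular":[0,0,0]}])

```text
time: 10.7
tool_pos: [0.4757, -0.1901, 0.2114]
tcp_rot: [-0.219, -3.134, -0.0]
wrist_force: [0.2, -0.3, -0.7]
width: 0.175
```

>>> drive_tool(deltas=[{"hand":0,"offset":[0,0,-0.1],"angular":[0,0,0]},{"hand":0,"offset":[0,0,-0.2],"angular":[0,0,0]},{"hand":0,"offset":[0,0,-0.3],"angular":[0,0,0]},{"hand":0,"offset":[0,0,-0.3],"angular":[0,0,0]}])

```text
time: 11.2
tool_pos: [0.4756, -0.1902, 0.2086]
tcp_rot: [-0.219, -3.134, -0.0]
wrist_force: [0.4, -0.3, -1.3]
width: 0.173
```

Fx is gone, so it was touching lightly. Continuing down.

>>> drive_tool(deltas=[{"hand":0,"offset":[0,0,-0.1],"angular":[0,0,0]},{"hand":0,"offset":[0,0,-0.2],"angular":[0,0,0]},{"hand":0,"offset":[0,0,-0.3],"angular":[0,0,0]},{"hand":0,"offset":[0,0,-0.3],"angular":[0,0,0]}])

```text
time: 11.7
tool_pos: [0.476, -0.1903, 0.2072]
tcp_rot: [0.219, 3.133, -0.001]
wrist_force: [-2.0, 0.7, 5.9]
width: 0.174
```

>>> drive_tool(deltas=[{"hand":0,"offset":[0,0,-0.1],"angular":[0,0,0]},{"hand":0,"offset":[0,0,-0.2],"angular":[0,0,0]},{"hand":0,"offset":[0,0,-0.2],"angular":[0,0,0]}])

```text
time: 12.08
tool_pos: [0.4764, -0.1905, 0.2072]
tcp_rot: [0.219, 3.131, -0.001]
wrist_force: [-5.7, 2.0, 13.5]
width: 0.176
```

It rests on the rim at hook z about 0.188. I ease the load to a few newtons and hold.

>>> drive_tool(deltas=[{"hand":0,"offset":[0,0,0.1],"angular":[0,0,0]},{"hand":0,"offset":[0,0,0.2],"angular":[0,0,0]},{"hand":0,"offset":[0,0,0.2],"angular":[0,0,0]},{"hand":0,"offset":[0,0,0.2],"angular":[0,0,0]}], force=20)

```text
time: 12.58
tool_pos: [0.4761, -0.1903, 0.2072]
tcp_rot: [0.219, 3.133, -0.001]
wrist_force: [-1.7, 1.5, 7.8]
width: 0.174
```

>>> drive_tool(deltas=[{"hand":0.3,"offset":[0,0,0],"angular":[0,0,0]},{"hand":0.5,"offset":[0,0,0],"angular":[0,0,0]},{"hand":0.7,"offset":[0,0,0],"angular":[0,0,0]},{"hand":0.7,"offset":[0,0,0],"angular":[0,0,0]},{"hand":0.7,"offset":[0,0,1],"angular":[0,0,0]},{"hand":0.7,"offset":[0,0,3],"angular":[0,0,0]},{"hand":0.7,"offset":[0,0,7],"angular":[0,0,0]},{"hand":0.7,"offset":[0,0,12],"angular":[0,0,0]}])

```text
time: 13.58
tool_pos: [0.4751, -0.1899, 0.3264]
tcp_rot: [-0.219, -3.132, -0.001]
wrist_force: [-0.2, -1.0, -0.0]
width: 0.699
```

>>> drive_tool(deltas=[{"hand":0.7,"offset":[0,0,3],"angular":[0,0,0]},{"hand":0.7,"offset":[0,0,5],"angular":[0,0,0]},{"hand":0.7,"offset":[0,0,5],"angular":[0,0,0]},{"hand":0.7,"offset":[0,0,5],"angular":[0,0,0]},{"hand":0.7,"offset":[0,0,5],"angular":[0,0,0]}])

```text
time: 14.2
tool_pos: [0.475, -0.1899, 0.3737]
tcp_rot: [-0.219, -3.131, -0.002]
wrist_force: [-0.2, -0.9, 0.5]
width: 0.698
```

```bash
python3 - <<'E'
from h import *
from workcell import bot
d={n:bot.read_camera(n) for n in("wrist","scene")}
s=bot.read_state();print(s["time"],s["tool_pos"],s["wrist_force"],s["width"])
a=cv2.resize(d["wrist"]["frame"][100:290,240:400],None,fx=2.4,fy=2.4,interpolation=cv2.INTER_CUBIC)
b=cv2.resize(d["scene"]["frame"][125:215,175:265],(a.shape[0],a.shape[0]),interpolation=cv2.INTER_CUBIC)
cv2.imwrite("pics/c7.png",np.hstack([a,b])[:,:800])
e=bot.read_camera("scene")["frame"];print("change px",(cv2.absdiff(e,d["scene"]["frame"]).max(2)>25).sum())
E
```

```text
14.3 [ 0.47518416 -0.18997639  0.37416672] [-0.70358383  0.67625254  0.47508152] 0.6982961018239078
change px 75
```

View pics/c7.png

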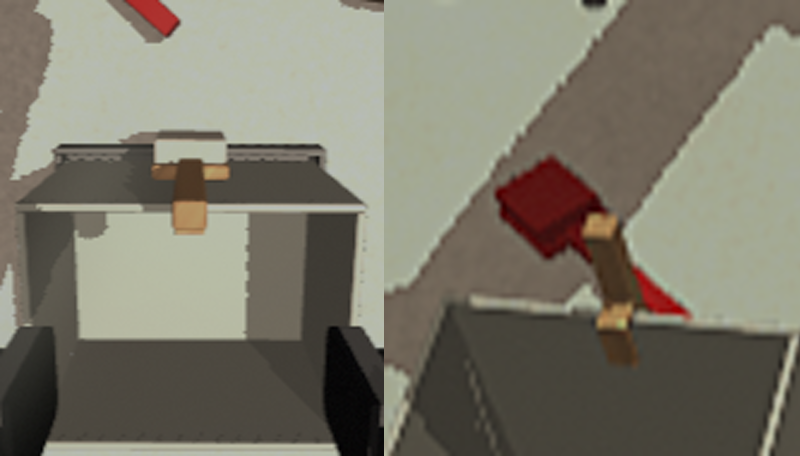

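The brush hangs on its own, with the leg inside the near wall and the handle outside, upright and square. I let it settle, recheck for motion and hand in.

>>> drive_tool(deltas=[{"hand":0.7,"offset":[0,0,0],"angular":[0,0,0]},{"hand":0.7,"offset":[0,0,0],"angular":[0,0,0]},{"hand":0.7,"offset":[0,0,0],"angular":[0,0,0]},{"hand":0.7,"offset":[0,0,0],"angular":[0,0,0]},{"hand":0.7,"offset":[0,0,0],"angular":[0,0,0]},{"hand":0.7,"offset":[0,0,0],"angular":[0,0,0]},{"hand":0.7,"offset":[0,0,0],"angular":[0,0,0]},{"hand":0.7,"offset":[0,0,0],"angular":[0,0,0]}])

```text
time: 15.35
tool_pos: [0.4757, -0.1902, 0.3757]
tcp_rot: [-0.219, -3.134, -0.0]
wrist_force: [0.2, -0.0, 0.7]
width: 0.699
```

```bash
python3 - <<'E'
from h import *
from workcell import bot
f=[bot.read_camera("scene")["frame"] for _ in range(4)]
for g in f[1:]:
    m=cv2.absdiff(g,f[0]).max(2)>25;r=m[160:205,205:235];print(m.sum(),"brush region",r.sum())
f0=pickle.load(open("cams.pkl","rb"))["scene"]["frame"]
for n,(x,y) in dict(box=(296,186),soap=(465,227),bottle=(291,305)).items():
    w=np.s_[y-25:y+25,x-28:x+28]
    print(n,cv2.phaseCorrelate(f0[w].mean(2).astype(np.float32),f[0][w].mean(2).astype(np.float32)))
bot.finish_job();print(bot.read_state()["time"])
E
```

```text
2 brush region 0
3 brush region 0
2 brush region 0
box ((-0.005835069829704054, -0.022370509376123948), 0.979162939786911)
soap ((0.00034774862816533414, 0.02494643350317105), 1.0006843751271566)
bottle ((-0.041422222288577615, 0.019641386981771092), 0.9859550846815109)
the job is handed in; nothing more can be done
the job is handed in; nothing more can be done
```

The wooden brush now hangs by its hook on the bucket's long side facing the robot, and I handed the job in at about 15.6 s. I drew it out of the holder along its own axis, stood it upright and lowered it until the hook rested on the rim. The rim was felt at about 0.188 m. I held it there at about 9 N, let go and withdrew upwards.

- **Placement:** the last pictures show the leg inside the near wall, the handle outside, and the brush upright and square.
- **At rest:** in four further frames no pixels changed around the brush, and the gripper is clear, about 5 cm above its end.
- **Bystanders:** the box, soap dish and bottle shifted by less than 0.05 px in the scene camera, so they did not move.

Three things differed from plan:

- **Rim height:** the pictures suggested 0.182 m, not the 0.188 m that I felt.
- **Wall position:** the wall was 1–2 mm nearer the robot than measured. The handle pressed it at about 2 N during lowering, so I backed off 1.5 mm.
- **Contact force:** it peaked at about 15 N against the 50 N limit before I eased it.

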